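# Turn the dish's cup under the height gauge and lower the gauge onto it

## Task

The sauce doser at this plating stand is set from the rim of the dish's cup. Turn the two-handled stoneware dish in its stand until its cup stands squarely under the round foot of the height gauge and its handles point along the stand's pointer; then lower the gauge gently by its black knob until the foot just rests on the cup's rim, and leave it there. Keep the dish down in the stand and do not disturb the bowl or the jar.

Things in the scene. Friction and masses are not known exactly. Their poses are not given: they have to be found in the camera images.
- stand: fixed aluminium stand; origin on the table, on the dish's turning axis. -x runs along its pointer, a dark flat tongue 16 wide, 6 high, reaching 191 mm out; +x to the gauge column (24 x 34 mm, at x 184). Base radius 82, floor 8 thick, collar of inner radius 71.5, top 18 mm above the table. A level arm 26 wide, 165 to 191 mm above the table, runs from the column to the rod guide (radius 18) at x 60
- dish: loose round stoneware dish, 0.75 kg, turning in the stand's collar (1.5 mm play); origin: centre of its underside. Foot radius 70, plate radius 92, plate top at 28 mm. Two equal flat handles along +x and -x: 30 wide, 92 to 150 mm out, z 16 to 30 mm. A cup (radius 30 at foot, 24 at rim, 40 tall) is fired on 60 mm out along +x. It is aimed right when its x axis agrees with the stand's x
- cup_rim (a point): centre of the cup's rim on the dish, 68 mm above the dish's underside (76 mm above the table)
- gauge (a joint): height gauge: an upright rod that slides down as the joint grows, 0 (up) to 0.08 m (lowest); it holds by friction (about 4 N) wherever it is left. It reads 0.057 m when the foot rests on the cup's rim
- gauge_foot: centre of the underside of the gauge's foot, a white disc of radius 30 mm and 8 mm thick, 60 mm from the stand's axis along the stand's +x; 133 mm above the table when the joint is 0
- gauge_knob (a point): centre of the top of the gauge's black knob (radius 22 mm, 20 mm thick), on the rod, 162 mm above the underside of the foot; 295 mm above the table when the joint is 0
- bowl: bystander: small stoneware bowl, radius 45 mm, 45 mm high; origin under its centre
- jar: bystander: closed glass jar, radius 30 mm, 75 mm high; origin under its centre

How it is judged (in metres and radians):
On the way, in this order (a step that is already met when the one before it is completed fails the run):
1. the cup stands under the gauge's foot, the gauge still up (horizontal distance between cup_rim and gauge_foot below 0.007 m and value of joint gauge below 0.035 m and z of dish in the frame of stand below 0.012 m and angle between dish's own z axis and vertical below 0.05 rad), for 0.2 s.
2. the gauge's foot is lowered onto the cup's rim (horizontal distance between cup_rim and gauge_foot below 0.007 m and value of joint gauge between 0.054 and 0.06 m), for 0.2 s.
At the end, for the whole second after the job is handed in: the cup's rim is centred under the gauge's foot within 7 mm, the foot rests on the rim (gauge reading 0.054 to 0.060 m), the dish lies flat (within 0.05 rad) and down in the stand's collar (within 4 mm), at rest (all of step 2 and linear speed of dish below 0.01 m/s and angular speed of dish below 0.05 rad/s and z of dish in the frame of stand below 0.012 m and angle between dish's own z axis and vertical below 0.05 rad); the robot touches nothing.
It fails at once if the dish is lifted out of the stand's collar or tipped (z of dish in the frame of stand above 0.02 m or angle between dish's own z axis and vertical above 0.2 rad).
It fails at once if the gauge is pressed hard on the dish (over 40 N) (contact force between gauge_foot and dish above 40 N).
It fails at once if the bowl or jar is moved by more than 30 mm (distance of any of bowl, jar from where it was at the start of the episode above 0.03 m).
It also fails if it takes over 72 s, if anything falls off the work surface, if the arm or the gripper's body presses on something with over 40 N, if the wrist force passes 120 N, or if a joint passes its speed limit or range.

## Robot

A 6-joint arm with a two-finger parallel gripper is mounted at the origin on the work surface. World frame = base frame: x ahead of the robot, y to its left, z up, the work surface at z = 0. Lengths are in mm, angles in rad, forces in N, time in s.
With the tool pointing down it reaches from about 350 to 975 mm from the base axis. Payload 7.1 kg.
Tool frame: the origin (TCP) lies between the finger pads; the fingertips stand 8 mm ahead of it and the grasp point (between the pads) lies 11 mm behind it; x points along the fingers, y is the direction in which the jaws open and shut, and the axes are right-handed (so a half turn about x gives the same grasp; the last joint's range is limited). The gripper opens to 88 mm and grips with 3 to 60 N. Pads are 20 mm wide; open, the fingers measure 115 mm over their backs; the gripper's body (75 mm by 178 mm) begins 61 mm behind the grasp point.
Start: joints at [-1.168, 0.423, 1.63, -0, 1.089, -0.019], TCP at [255.892, -570.196, 230.675] pointing down, gripper open.
Joint ranges: [-3, 3], [-0.9, 2.11], [0.09, 2.58], [-1.31, 4.45], [0.11, 2.69], [-2.54, 2.54]. Speed limits (rad/s): [2.39, 2.39, 3.01, 3.14, 3.14, 3.14].

## Interface

Orientations are given as a rotation vector (axis times angle).
In Python, from workcell import ctrl gives the robot as it stands.
- The arm moves only by the tool apply_moves, never from a script. Its argument "increments" is a list of rows, each an object with "gripper": the opening in per cent of the stroke, from 0 (shut) to 100 (fully open); "delta_pos": the shift along the tool's x, y, z in cm, a list of three; "dr": the turn, a rotation vector about the tool's x, y, z in rad, a list of three. In form: [{"gripper": gripper, "delta_pos": [dx, dy, dz], "dr": [ax, ay, az]}, ...]. A call has exactly 5 rows; each row shifts and turns the commanded pose from where the row before left it, along the tool's axes as they then stand; what a row does not reach is not made up. A row lasts 1/12 s, in which the tool goes at most 41.7 mm and 7.16 degrees, less where a joint would pass 70% of its speed; a pose out of reach is approached as far as the arm can. A call with a gripper value outside its range is refused whole. The fingers move at their own pace and stop on an object; the grip force is fixed at half the most. Time passes only in rows, so rows that do not move let the fingers close, or fill a call up. It gives the time, the measured TCP pose, the force and the opening at its end, in the units of the state.
- ctrl.get_obs(): the state, without advancing time (a new reading comes with each control period).
- ctrl.get_image(name): name is "side" or "top" or "wrist"; returns a dict with "img" (420x560x3 uint8, red, green, blue), "range_z" (420x560 float32, mm along the optical axis (not along the pixel's ray), 0 where there is no reading), "mtx" (3x3 intrinsics, pixels), "rvec" (rotation vector, rad) and "tvec" (3), from world to camera coordinates, as OpenCV has them. Camera axes: x right, y down, z forward; pixel columns grow to the right and rows downward; lengths in mm; the calibration is good to about 2 mm. A picture is of the moment at which its call begins.
- ctrl.close_job(): hands the job in, once; it reports no verdict.
The state is a dict: "t": time; "qpos": joint angles; "qvel": joint speeds; "joint_torque": joint torques, N m; "ee_pos": TCP position; "orientation": TCP orientation; "ft_force": force on the tool from outside, world axes, zero at the start; "moment": the same for the moment, N m; "width": finger opening in mm.
Only numpy, scipy, OpenCV 4.12 (cv2) and the standard library are available. Lean on these libraries where they do the work, as an engineer would, in place of code of your own. Each camera call takes 0.05 s, during which the arm holds its last target. There are 200 camera calls.

## Working session

There is one attempt and no reset: what is moved stays moved. The work goes in short steps, Python scripts to look and compute and a tool call to move; the robot and the scene stay as the last step left them, time stands still between calls to the robot, and variables do not carry over. Pictures are saved under pics/ and viewed, about 8 in all and at most 12, crops included, and the job is handed in when it is done.

Besides the shell and the picture viewer there is one more tool, called as name(argument=value, ...), one argument or row to a line, values as JSON. apply_moves: Moves the arm, as the interface text tells. Its arguments: {"type":"object","properties":{"increments":{"type":"array","items":{"type":"object","properties":{"gripper":{"type":"number"},"delta_pos":{"type":"array","items":{"type":"number"}},"dr":{"type":"array","items":{"type":"number"}}}}}},"required":["increments"]}

```bash
mkdir -p pics; ls; cat > h.py <<'E'
import numpy as np, cv2
from workcell import ctrl
def grab(n):
    d=ctrl.get_image(n); R=cv2.Rodrigues(np.array(d["rvec"],float))[0]; t=np.array(d["tvec"],float).reshape(3)
    K=np.array(d["mtx"],float); z=d["range_z"].astype(float); h,w=z.shape
    u,v=np.meshgrid(np.arange(w),np.arange(h))
    pc=np.stack([(u-K[0,2])/K[0,0]*z,(v-K[1,2])/K[1,1]*z,z],-1)
    P=(pc-t)@R; P[z<=0]=np.nan
    return d["img"],P,K,R,t
def save(n,img): cv2.imwrite(f"pics/{n}.png",cv2.cvtColor(img,cv2.COLOR_RGB2BGR))
E
python3 - <<'E'
from h import *
ims=[]
for n in("top","side"):
    img,P,K,R,t=grab(n); ims.append(img); np.savez(f"{n}0.npz",img=img,P=P,K=K,R=R,t=t)
    save(n+"0",img); print(n,-R.T@t,R[2])
o=ctrl.get_obs(); print(o)
E
```

```text
pics
top [ 294.73981097   44.47753615 1512.39589535] [ 0.20705043  0.0183963  -0.9781573 ]
side [ 58.5194341  650.50823264 873.30040326] [ 0.48745259 -0.55224015 -0.6763289 ]
{'t': 0.1, 'qpos': array([-1.16800003e+00,  4.23811932e-01,  1.63061057e+00, -2.51229615e-05,
        1.08858550e+00, -1.89765323e-02]), 'qvel': array([ 1.70737831e-04, -2.37879777e-03,  3.74063299e-04, -5.64546495e-04,
       -5.37067522e-04, -5.91097041e-06]), 'joint_torque': array([-2.91846491e-04, -5.45615888e+01, -2.74325573e+01,  6.45791972e-02,
        1.87758211e-02, -1.56798188e-05]), 'ee_pos': array([ 255.69889577, -569.76014245,  229.95093334]), 'orientation': array([ 1.98892947,  0.42725329, -1.98952307]), 'ft_force': array([-0.04773766, -0.62446101, -0.04125269]), 'moment': array([-0.06733179, -0.04093163, -0.06410512]), 'width': 87.87399840599461}
```

View pics/top0.png

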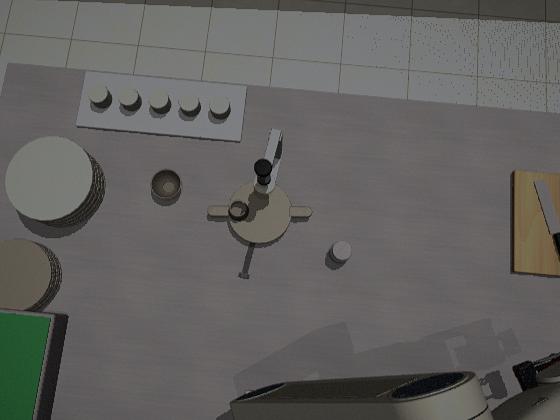

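View pics/side0.png

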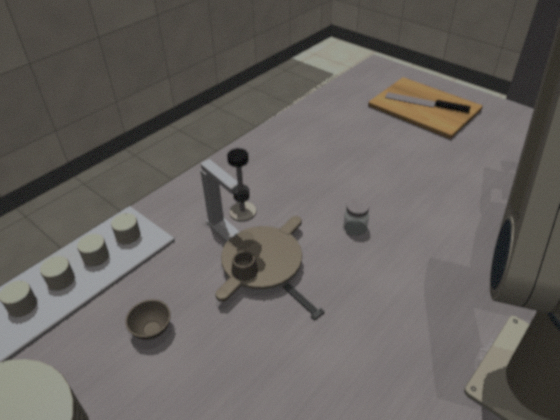

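The top view shows the stand at about (258,213), with the pointer running to (244,275) and the column at (275,135). The cup is at (238,210), on the robot's left, and the handles at (212,211) and (308,212). The bowl is at (166,184) and the jar at (340,252).

```bash
python3 - <<'E'
from h import *
d=np.load("top0.npz"); P=d["P"]; img=d["img"]
x,y,z=P[...,0],P[...,1],P[...,2]
v,u=np.mgrid[:420,:560]
box=(u>190)&(u<360)&(v>120)&(v<290)
def s(n,m): print(n,m.sum(),np.nanmean(P[m],0).round(1),np.nanmin(P[m],0).round(1),np.nanmax(P[m],0).round(1))
s("knob",box&(z>280)); s("arm",box&(z>180)&(z<200)); s("cuprim",box&(z>68)&(z<82)&(u<255)&(v>190))
print("plate row",z[222,250:275].round(0))
pl=box&(z>31)&(z<42)&(u<320)&(v>185)&(v<250); s("plate+handles",pl)
hl=pl&(u<222); hr=pl&(u>297); s("hl",hl); s("hr",hr)
pt=box&(z>3)&(z<12)&(v>250)&(u<262)&(u>235); s("pointer",pt)
s("jar",(u>325)&(u<355)&(v>238)&(v<268)&(z>65)); s("bowl",(u>145)&(u<185)&(v>165)&(v<205)&(z>35))
print("dark ptr",P[270:280:3,240:250:3].round(0))
A=(box&(z>180)&(z<200)); q=P[A][:,:2]; w=np.linalg.svd(q-q.mean(0))[2][0]; print("arm dir",w,np.arctan2(w[1],w[0]))
a=P[hr].mean(0)-P[hl].mean(0); print("handle ang",np.arctan2(a[1],a[0]))
m=pl&~hl&~hr; c,r=cv2.minEnclosingCircle(P[m][:,:2].astype(np.float32)); print(c,r)
E
```

```text
knob 230 [657.7 112.1 284.1] [636.6  90.9 280. ] [680.4 133.  290.8]
arm 421 [726.2 100.9 189. ] [640.8  80.7 180. ] [794.6 128.5 198.9]
cuprim 95 [589.8 179.3  75.7] [568.4 155.7  68. ] [616.7 204.3  81.3]
plate row [37. 39. 37. 34. 41. 36. 37. 36. 38. 35. 36. 38. 40. 35. 39. 38. 40. 32.
 32. 34. 38. 39. 40. 41. 41.]
plate+handles 2746 [591.3 115.1  36.8] [507.2 -26.7  31. ] [677.4 269.   42. ]
hl 114 [587.4 246.4  37.7] [573.4 227.7  31.7] [602.1 269.   41.9]
hr 114 [609.3  -6.4  38. ] [595.2 -26.7  31.7] [623.6  12.1  42. ]
pointer 368 [435.9 137.3   5.6] [376.1  94.5   3. ] [488.9 174.1  12. ]
jar 299 [ 504.7 -116.2   75.6] [ 479.3 -143.    67.1] [530.4 -90.1  84.8]
bowl 207 [657.9 402.7  43.2] [607.4 352.7  35.1] [696.1 441.5  55.2]
dark ptr [[[429. 159.   5.]
  [430. 150.  11.]
  [431. 142.   1.]
  [432. 134.  -1.]]

 [[421. 158.   1.]
  [421. 149.   8.]
  [423. 141.   2.]
  [424. 133.   3.]]

 [[412. 157.   5.]
  [413. 149.   4.]
  [414. 140.   1.]
  [415. 132.   6.]]

 [[405. 157.  -3.]
  [405. 148.   2.]
  [406. 140.  -0.]
  [407. 131.  -1.]]]
arm dir [-0.99207347  0.12565917] 3.01560040866675
handle ang -1.4841148870902898
(599.203369140625, 120.36328887939453) 107.95545196533203
```

```bash
cat >> h.py <<'E'
from scipy.spatial.transform import Rotation as Ro
def plan(x,y,z,yaw,show=True):
    "yaw = world angle of jaw axis (mod pi); prints total shift (cm, tool axes now) and turn about tool x"
    o=ctrl.get_obs(); T=Ro.from_rotvec(o["orientation"]).as_matrix(); p=np.array(o["ee_pos"])
    cur=np.arctan2(T[1,1],T[0,1]); dy=(yaw-cur+np.pi/2)%np.pi-np.pi/2
    print("t",round(o["t"],2),"p",p.round(1),"tool x",T[:,0].round(3),"y",T[:,1].round(3),"z",T[:,2].round(3),"yaw",cur.round(3),"q",np.round(o["qpos"],2),"F",np.round(o["ft_force"],1),"w",round(o["width"],1))
    print("shift cm",(T.T@(np.array([x,y,z])-p)/10).round(2),"turn about tool x",(-dy).round(3))
E
python3 - <<'E'
from h import *
a=-1.484; plan(598.3+125*np.cos(a),120+125*np.sin(a),150,a+np.pi/2)
E
```

```text
t 0.1 p [ 255.7 -569.8  230. ] tool x [-0.001  0.001 -1.   ] y [ 0.409 -0.912 -0.001] z [-0.912 -0.409 -0.   ] yaw -1.149 q [-1.17  0.42  1.63 -0.    1.09 -0.02] F [-0.  -0.6 -0. ] w 87.9
shift cm [  8.05 -37.09 -55.39] turn about tool x -1.236
```

apply_moves(
  increments=[
    {"gripper":100,"delta_pos":[0,-1.85,-2.77],"dr":[0,0,0]},
    {"gripper":100,"delta_pos":[0,-1.85,-2.77],"dr":[0,0,0]},
    {"gripper":100,"delta_pos":[0,-1.85,-2.77],"dr":[0,0,0]},
    {"gripper":100,"delta_pos":[0,-1.85,-2.77],"dr":[0,0,0]},
    {"gripper":100,"delta_pos":[0,-1.85,-2.77],"dr":[0,0,0]},
  ],
)

```text
t: 0.52
ee_pos: [344.7, -427.6, 230.3]
orientation: [1.989, 0.426, -1.99]
ft_force: [0.2, -0.6, -0.3]
width: 88.0
```

apply_moves(
  increments=[
    {"gripper":100,"delta_pos":[0,-1.85,-2.77],"dr":[0,0,0]},
    {"gripper":100,"delta_pos":[0,-1.85,-2.77],"dr":[0,0,0]},
    {"gripper":100,"delta_pos":[0,-1.85,-2.77],"dr":[0,0,0]},
    {"gripper":100,"delta_pos":[0,-1.85,-2.77],"dr":[0,0,0]},
    {"gripper":100,"delta_pos":[0,-1.85,-2.77],"dr":[0,0,0]},
  ],
)

```text
t: 0.93
ee_pos: [433.3, -286.4, 230.5]
orientation: [1.989, 0.426, -1.989]
ft_force: [0.4, -0.1, -0.3]
width: 88.0
```

apply_moves(
  increments=[
    {"gripper":100,"delta_pos":[0,-1.85,-2.77],"dr":[0,0,0]},
    {"gripper":100,"delta_pos":[0,-1.85,-2.77],"dr":[0,0,0]},
    {"gripper":100,"delta_pos":[0,-1.85,-2.77],"dr":[0,0,0]},
    {"gripper":100,"delta_pos":[0,-1.85,-2.77],"dr":[0,0,0]},
    {"gripper":100,"delta_pos":[0,-1.85,-2.77],"dr":[0,0,0]},
  ],
)

```text
t: 1.35
ee_pos: [521.8, -145.3, 230.5]
orientation: [1.988, 0.426, -1.989]
ft_force: [0.3, -1.1, -0.1]
width: 87.9
```

apply_moves(
  increments=[
    {"gripper":100,"delta_pos":[0,-1.85,-2.77],"dr":[0,0,0]},
    {"gripper":100,"delta_pos":[0,-1.85,-2.77],"dr":[0,0,0]},
    {"gripper":100,"delta_pos":[0,-1.85,-2.77],"dr":[0,0,0]},
    {"gripper":100,"delta_pos":[0,-1.85,-2.77],"dr":[0,0,0]},
    {"gripper":100,"delta_pos":[0,-1.85,-2.77],"dr":[0,0,0]},
  ],
)

```text
t: 1.77
ee_pos: [610.2, -4.2, 230.3]
orientation: [1.988, 0.426, -1.989]
ft_force: [0.5, -0.6, -0.8]
width: 87.6
```

apply_moves(
  increments=[
    {"gripper":100,"delta_pos":[0,0,0],"dr":[-0.12,0,0]},
    {"gripper":100,"delta_pos":[0,0,0],"dr":[-0.12,0,0]},
    {"gripper":100,"delta_pos":[0,0,0],"dr":[-0.12,0,0]},
    {"gripper":100,"delta_pos":[0,0,0],"dr":[-0.12,0,0]},
    {"gripper":100,"delta_pos":[0,0,0],"dr":[-0.12,0,0]},
  ],
)

```text
t: 2.18
ee_pos: [609.6, -5.6, 230.1]
orientation: [1.596, 0.902, -1.598]
ft_force: [0.1, -0.3, 0.4]
width: 87.7
```

apply_moves(
  increments=[
    {"gripper":100,"delta_pos":[0,0,0],"dr":[-0.12,0,0]},
    {"gripper":100,"delta_pos":[0,0,0],"dr":[-0.12,0,0]},
    {"gripper":100,"delta_pos":[0,0,0],"dr":[-0.12,0,0]},
    {"gripper":100,"delta_pos":[0,0,0],"dr":[-0.12,0,0]},
    {"gripper":100,"delta_pos":[0,0,0],"dr":[-0.12,0,0]},
  ],
)

```text
t: 2.6
ee_pos: [609.5, -5.8, 230.2]
orientation: [1.167, 1.236, -1.168]
ft_force: [0.2, 0.4, -0.2]
width: 87.9
```

```bash
python3 - <<'E'
from h import *
a=-1.484; plan(598.3+125*np.cos(a),120+125*np.sin(a),26,a+np.pi/2)
save("w1",grab("wrist")[0])
E
```

```text
t 2.6 p [609.5  -5.8 230.2] tool x [-0.001 -0.    -1.   ] y [ 0.998  0.057 -0.001] z [ 0.057 -0.998 -0.   ] yaw 0.057 q [-0.03  0.4   1.67 -0.    1.08 -0.09] F [ 0.2  0.4 -0.2] w 87.9
shift cm [ 2.042e+01 -1.000e-02 -1.300e-01] turn about tool x -0.03
```

View pics/w1.png

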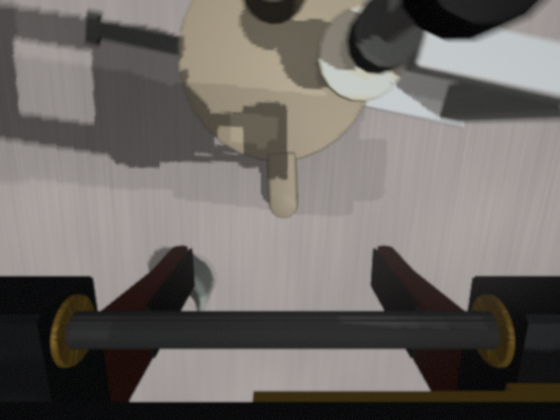

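The handle tip is at (283,205), centred between the fingers at (190,250) and (375,250), with the jar well clear. I'll descend and close the jaws loosely around the handle.

apply_moves(
  increments=[
    {"gripper":100,"delta_pos":[2.5,0,0],"dr":[-0.03,0,0]},
    {"gripper":100,"delta_pos":[3,0,0],"dr":[0,0,0]},
    {"gripper":100,"delta_pos":[3,0,0],"dr":[0,0,0]},
    {"gripper":100,"delta_pos":[3,0,0],"dr":[0,0,0]},
    {"gripper":100,"delta_pos":[2.5,0,0],"dr":[0,0,0]},
  ],
)

```text
t: 3.07
ee_pos: [608.9, -5.8, 88.5]
orientation: [1.151, 1.246, -1.153]
ft_force: [-1.0, 0.9, 0.1]
width: 87.9
```

apply_moves(
  increments=[
    {"gripper":100,"delta_pos":[2,0,0],"dr":[0,0,0]},
    {"gripper":100,"delta_pos":[1.5,0,0],"dr":[0,0,0]},
    {"gripper":100,"delta_pos":[1.5,0,0],"dr":[0,0,0]},
    {"gripper":100,"delta_pos":[1,0,0],"dr":[0,0,0]},
    {"gripper":100,"delta_pos":[0.4,0,0],"dr":[0,0,0]},
  ],
)

```text
t: 3.48
ee_pos: [608.8, -5.8, 24.9]
orientation: [1.149, 1.248, -1.153]
ft_force: [-0.4, -0.5, 0.1]
width: 87.8
```

apply_moves(
  increments=[
    {"gripper":43,"delta_pos":[0,0,0],"dr":[0,0,0]},
    {"gripper":43,"delta_pos":[0,0,0],"dr":[0,0,0]},
    {"gripper":43,"delta_pos":[0,0,0],"dr":[0,0,0]},
    {"gripper":43,"delta_pos":[0,0,0],"dr":[0,0,0]},
    {"gripper":43,"delta_pos":[0,0,0],"dr":[0,0,0]},
  ],
)

```text
t: 3.9
ee_pos: [610.4, -5.8, 27.5]
orientation: [1.15, 1.245, -1.148]
ft_force: [-0.5, 0.6, -0.2]
width: 57.9
```

```bash
python3 - <<'E'
from h import *
a=-1.484; plan(598.3+125*np.cos(a),120+125*np.sin(a),26,a+np.pi/2)
E
```

```text
t 3.9 p [610.4  -5.8  27.5] tool x [ 0.001 -0.    -1.   ] y [0.997 0.081 0.001] z [ 0.081 -0.997  0.   ] yaw 0.081 q [-0.03  0.68  1.76  0.    0.7  -0.11] F [-0.5  0.6 -0.2] w 57.9
shift cm [ 0.15 -0.12 -0.14] turn about tool x -0.006
```

apply_moves(
  increments=[
    {"gripper":43,"delta_pos":[0,-0.375,-0.006],"dr":[0.03,0,0]},
    {"gripper":43,"delta_pos":[0,-0.375,-0.006],"dr":[0.03,0,0]},
    {"gripper":43,"delta_pos":[0,-0.375,-0.006],"dr":[0.03,0,0]},
    {"gripper":43,"delta_pos":[0,-0.375,-0.006],"dr":[0.03,0,0]},
    {"gripper":43,"delta_pos":[0,-0.375,-0.006],"dr":[0.03,0,0]},
  ],
)

```text
t: 4.32
ee_pos: [593.2, -6.4, 27.7]
orientation: [1.263, 1.171, -1.258]
ft_force: [5.7, -2.4, -1.9]
width: 37.9
```

apply_moves(
  increments=[
    {"gripper":43,"delta_pos":[0,-0.5,-0.01],"dr":[0.04,0,0]},
    {"gripper":43,"delta_pos":[0,-0.5,-0.01],"dr":[0.04,0,0]},
    {"gripper":43,"delta_pos":[0,-0.5,-0.01],"dr":[0.04,0,0]},
    {"gripper":43,"delta_pos":[0,-0.5,-0.01],"dr":[0.04,0,0]},
    {"gripper":43,"delta_pos":[0,-0.5,-0.01],"dr":[0.04,0,0]},
  ],
)

```text
t: 4.73
ee_pos: [568.5, -2.5, 27.7]
orientation: [1.408, 1.065, -1.402]
ft_force: [4.7, -4.7, -1.6]
width: 37.9
```

```bash
python3 - <<'E'
from h import *
a=-1.484-0.35; plan(598.3+125*np.cos(a),120+125*np.sin(a),26,a+np.pi/2)
E
```

```text
t 4.73 p [568.5  -2.5  27.7] tool x [ 0.005 -0.001 -1.   ] y [ 0.963 -0.268  0.005] z [-0.268 -0.964 -0.   ] yaw -0.271 q [-0.02  0.64  1.85 -0.    0.64  0.25] F [ 4.7 -4.7 -1.6] w 37.9
shift cm [ 0.17 -0.31 -0.1 ] turn about tool x -0.008
```

apply_moves(
  increments=[
    {"gripper":43,"delta_pos":[0,-0.75,-0.022],"dr":[0.06,0,0]},
    {"gripper":43,"delta_pos":[0,-0.75,-0.022],"dr":[0.06,0,0]},
    {"gripper":43,"delta_pos":[0,-0.75,-0.022],"dr":[0.06,0,0]},
    {"gripper":43,"delta_pos":[0,-0.75,-0.022],"dr":[0.06,0,0]},
    {"gripper":43,"delta_pos":[0,-0.75,-0.022],"dr":[0.06,0,0]},
  ],
)

```text
t: 5.15
ee_pos: [533.3, 12.9, 27.4]
orientation: [1.618, 0.88, -1.614]
ft_force: [1.7, -4.1, 0.6]
width: 38.0
```

apply_moves(
  increments=[
    {"gripper":43,"delta_pos":[0,-0.75,-0.022],"dr":[0.06,0,0]},
    {"gripper":43,"delta_pos":[0,-0.75,-0.022],"dr":[0.06,0,0]},
    {"gripper":43,"delta_pos":[0,-0.75,-0.022],"dr":[0.06,0,0]},
    {"gripper":43,"delta_pos":[0,-0.75,-0.022],"dr":[0.06,0,0]},
    {"gripper":43,"delta_pos":[0,-0.75,-0.022],"dr":[0.06,0,0]},
  ],
)

```text
t: 5.57
ee_pos: [504.6, 37.7, 27.3]
orientation: [1.817, 0.661, -1.815]
ft_force: [-0.2, -5.2, 1.4]
width: 37.8
```

apply_moves(
  increments=[
    {"gripper":43,"delta_pos":[0,-0.75,-0.022],"dr":[0.06,0,0]},
    {"gripper":43,"delta_pos":[0,-0.75,-0.022],"dr":[0.06,0,0]},
    {"gripper":43,"delta_pos":[0,-0.75,-0.022],"dr":[0.06,0,0]},
    {"gripper":43,"delta_pos":[0,-0.75,-0.022],"dr":[0.06,0,0]},
    {"gripper":43,"delta_pos":[0,-0.75,-0.022],"dr":[0.06,0,0]},
  ],
)

```text
t: 5.98
ee_pos: [484.5, 69.7, 27.2]
orientation: [2.003, 0.404, -2.002]
ft_force: [-0.3, -3.8, 2.1]
width: 37.7
```

apply_moves(
  increments=[
    {"gripper":43,"delta_pos":[0,-0.75,-0.022],"dr":[0.06,0,0]},
    {"gripper":43,"delta_pos":[0,-0.75,-0.022],"dr":[0.06,0,0]},
    {"gripper":43,"delta_pos":[0,-0.75,-0.022],"dr":[0.06,0,0]},
    {"gripper":43,"delta_pos":[0,-0.75,-0.022],"dr":[0.06,0,0]},
    {"gripper":43,"delta_pos":[0,-0.75,-0.022],"dr":[0.06,0,0]},
  ],
)

```text
t: 6.4
ee_pos: [474.9, 106.0, 27.2]
orientation: [2.17, 0.107, -2.171]
ft_force: [-0.6, -2.9, 1.4]
width: 37.6
```

```bash
python3 - <<'E'
from h import *
a=-1.484-1.55; plan(598.3+125*np.cos(a),120+125*np.sin(a),26,a+np.pi/2)
for n in("top","side"):
    img,P,K,R,t=grab(n); np.savez(f"{n}1.npz",img=img,P=P,K=K,R=R,t=t)
    save(n+"1",cv2.resize(img[120:300,180:360] if n=="top" else img[120:330,180:390],None,fx=2.8,fy=2.8,interpolation=2))
img=np.hstack([cv2.resize(cv2.imread(f"pics/{n}1.png"),(400,400)) for n in("top","side")]);cv2.imwrite("pics/both1.png",img)
E
```

```text
t 6.4 p [474.9 106.   27.2] tool x [-0. -0. -1.] y [ 0.099 -0.995  0.   ] z [-0.995 -0.099  0.   ] yaw -1.472 q [ 0.2   0.57  2.03 -0.    0.54  1.67] F [-0.6 -2.9  1.4] w 37.6
shift cm [ 0.12 -0.07  0.08] turn about tool x -0.009
```

View pics/both1.png

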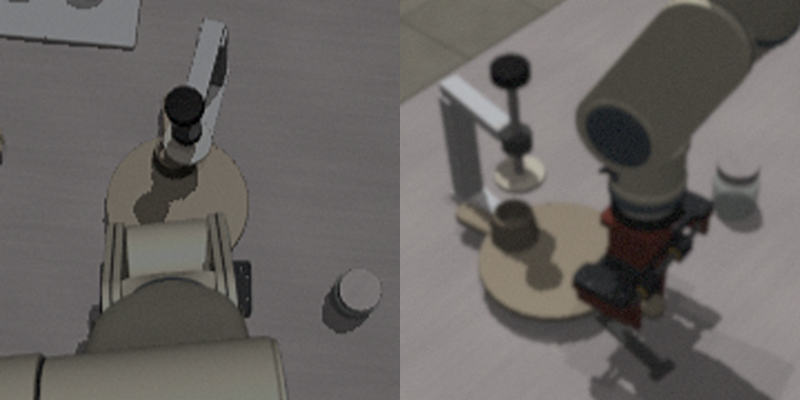

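The dish has followed the gripper: the cup (side half, 515,215) is nearly under the foot (520,172), and the jar hasn't moved. Next I'll measure the remaining angle.

```bash
python3 - <<'E'
from h import *
for k in "01":
    d=np.load(f"side{k}.npz"); P=d["P"]; x,y,z=P[...,0],P[...,1],P[...,2]; g=d["img"].astype(int).sum(2)
    def pr(n,m):
        q=P[m]; print(k,n,len(q),np.median(q,0).round(1),((np.nanmin(q,0)+np.nanmax(q,0))/2).round(1))
    near=np.hypot(x-598,y-120)<95
    pr("rim",near&(z>71)&(z<82)&(np.hypot(x-598,y-120)<92))
    pr("foot",(np.hypot(x-658,y-112)<40)&(z>125)&(z<150)&(g>300))
    pr("knob",(np.hypot(x-658,y-112)<40)&(z>285))
    if k=="0":
        r=np.hypot(x-598,y-120); m=(r>110)&(r<185)&(x<500)&(y>90)&(y<200)&(g<200)&(z>0)&(z<14); q=P[m]; pr("tongue",m)
        w=np.linalg.svd(q[:,:2]-q[:,:2].mean(0),full_matrices=False)[2][0]; print(np.arctan2(w[1],w[0])%np.pi-np.pi, len(q))
        A=(z>186)&(z<196)&(x>640)&(x<820)&(y>60)&(y<150); q=P[A][:,:2]; w=np.linalg.svd(q-q.mean(0),full_matrices=False)[2][0]; print("arm",np.arctan2(w[1],w[0])%np.pi-np.pi)
E
```

```text
0 rim 136 [591.3 180.8  74.5] [591.2 178.5  75.1]
0 foot 151 [654.   97.7 128.8] [655.4 109.7 128.9]
0 knob 6 [652.2 107.9 285.2] [651.5 110.  285.3]
0 tongue 167 [454.3 143.2   5.2] [453.3 144.    5.3]
-0.16481710855175224 167
arm -0.16735966783595213
1 rim 122 [653.6 130.8  74.3] [655.7 126.8  75. ]
1 foot 201 [652.  104.  128.7] [656.5 110.1 137.3]
1 knob 2 [657.5 108.8 285.4] [657.5 108.8 285.4]
```

apply_moves(
  increments=[
    {"gripper":43,"delta_pos":[0,-0.62,-0.016],"dr":[0.05,0,0]},
    {"gripper":43,"delta_pos":[0,-0.62,-0.016],"dr":[0.05,0,0]},
    {"gripper":43,"delta_pos":[0,-0.62,-0.016],"dr":[0.05,0,0]},
    {"gripper":43,"delta_pos":[0,-0.5,-0.01],"dr":[0.04,0,0]},
    {"gripper":43,"delta_pos":[0,-0.37,-0.005],"dr":[0.03,0,0]},
  ],
)

```text
t: 6.92
ee_pos: [475.6, 133.2, 27.1]
orientation: [-2.161, 0.128, 2.161]
ft_force: [-1.2, -2.0, 2.1]
width: 37.5
```

apply_moves(
  increments=[
    {"gripper":43,"delta_pos":[0,-0.37,-0.005],"dr":[0.03,0,0]},
    {"gripper":43,"delta_pos":[0,-0.25,0],"dr":[0.02,0,0]},
    {"gripper":43,"delta_pos":[0,-0.25,0],"dr":[0.02,0,0]},
    {"gripper":43,"delta_pos":[0,0,0],"dr":[0,0,0]},
    {"gripper":43,"delta_pos":[0,0,0],"dr":[0,0,0]},
  ],
)

```text
t: 7.33
ee_pos: [477.1, 142.1, 26.8]
orientation: [-2.124, 0.199, 2.122]
ft_force: [0.5, 0.1, 0.3]
width: 37.8
```

```bash
python3 - <<'E'
from h import *
a=-0.16-np.pi; plan(598.3+125*np.cos(a),120+125*np.sin(a),26,a+np.pi/2)
img,P,K,R,t=grab("side"); np.savez("side2.npz",img=img,P=P)
x,y,z=P[...,0],P[...,1],P[...,2]; r=np.hypot(x-598,y-120)
for n,m in(("rim",(r<92)&(z>71)&(z<82)),("handle",(r>100)&(r<155)&(x>670)&(z>30)&(z<46))):
    q=P[m];c=(np.nanmin(q,0)+np.nanmax(q,0))/2;e=np.median(q,0)
    for c in(c,e): print(n,len(q),c.round(1),np.arctan2(c[1]-120,c[0]-598.3).round(3))
save("side2",cv2.resize(img[120:330,180:390],None,fx=2.8,fy=2.8,interpolation=2))
E
```

```text
t 7.33 p [477.1 142.1  26.8] tool x [ 0.001  0.    -1.   ] y [-0.186 -0.982 -0.   ] z [-0.982  0.186 -0.001] yaw -1.758 q [0.27 0.58 2.01 0.   0.55 2.02] F [0.5 0.1 0.3] w 37.8
shift cm [0.08 0.25 0.17] turn about tool x -0.027
rim 112 [656.4 109.8  75.2] -0.174
rim 112 [652.  116.   74.7] -0.074
handle 152 [721.3 100.7  36.4] -0.156
handle 152 [720.7 103.8  37.3] -0.132
```

View pics/side2.png

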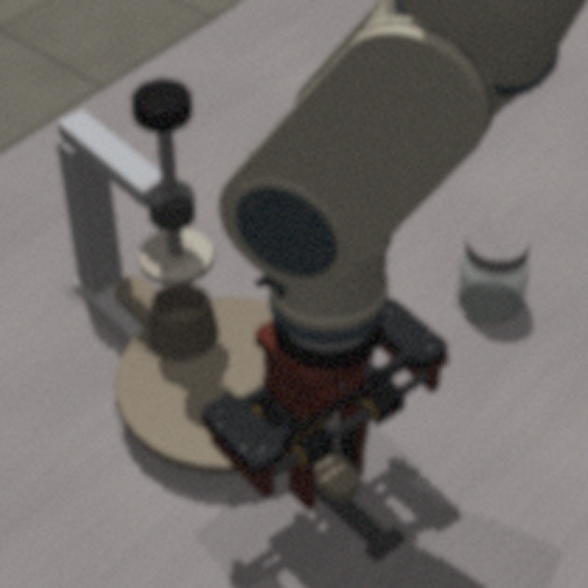

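The cup is now right below the foot in the side view (foot 175,255; cup 183,310). The measured rim centre (656.4,109.8) matches the foot centre (656.5,110). I'll release and rise.

apply_moves(
  increments=[
    {"gripper":60,"delta_pos":[0,0.15,0],"dr":[0,0,0]},
    {"gripper":60,"delta_pos":[0,0,0],"dr":[0,0,0]},
    {"gripper":60,"delta_pos":[-0.5,0,0],"dr":[0,0,0]},
    {"gripper":60,"delta_pos":[-1,0,0],"dr":[0,0,0]},
    {"gripper":60,"delta_pos":[-2,0,0],"dr":[0,0,0]},
  ],
)

```text
t: 7.8
ee_pos: [475.3, 140.1, 61.2]
orientation: [-2.12, 0.202, 2.127]
ft_force: [-1.0, -0.1, -0.2]
width: 52.7
```

apply_moves(
  increments=[
    {"gripper":0,"delta_pos":[-3,0,0],"dr":[0,0,0]},
    {"gripper":0,"delta_pos":[-3,0,0],"dr":[0,0,0]},
    {"gripper":0,"delta_pos":[-3,0,0],"dr":[0,0,0]},
    {"gripper":0,"delta_pos":[-3,0,0],"dr":[0,0,0]},
    {"gripper":0,"delta_pos":[-3,0,0],"dr":[0,0,0]},
  ],
)

```text
t: 8.22
ee_pos: [476.2, 140.4, 214.2]
orientation: [-2.123, 0.2, 2.122]
ft_force: [1.7, 1.0, -0.2]
width: 22.9
```

apply_moves(
  increments=[
    {"gripper":0,"delta_pos":[-3,0,0],"dr":[0,0,0]},
    {"gripper":0,"delta_pos":[-3,0,0],"dr":[0,0,0]},
    {"gripper":0,"delta_pos":[-3,0,0],"dr":[0,0,0]},
    {"gripper":0,"delta_pos":[-3,0,0],"dr":[0,0,0]},
    {"gripper":0,"delta_pos":[-2,0,0],"dr":[0,0,0]},
  ],
)

```text
t: 8.63
ee_pos: [476.7, 140.5, 355.8]
orientation: [-2.126, 0.199, 2.118]
ft_force: [0.2, 0.4, 0.0]
width: 0.4
```

```bash
python3 - <<'E'
from h import *
plan(656.5,111,330,-1.758)
for n in("side","top"):
    img,P,K,R,t=grab(n); x,y,z=P[...,0],P[...,1],P[...,2]; r=np.hypot(x-598,y-120)
    k=(np.hypot(x-658,y-112)<35)
    for s,m in(("rim",(r<92)&(z>71)&(z<82)),("handle",(r>100)&(r<155)&(x>670)&(z>30)&(z<46)),("knob",k&(z>275)&(z<305)),("-handle",(r>105)&(r<155)&(x<500)&(z>30)&(z<46))):
        q=P[m]
        if len(q)<3: continue
        c=(np.nanmin(q,0)+np.nanmax(q,0))/2; e=np.median(q,0)
        print(n,s,len(q),c.round(1),e.round(1),np.arctan2(c[1]-120,c[0]-598.3).round(3))
    q=z[k&(z>265)]; print("knob z pct",np.percentile(q,[50,80,95]).round(1))
E
```

```text
t 8.63 p [476.7 140.5 355.8] tool x [ 0.004  0.001 -1.   ] y [-0.187 -0.982 -0.002] z [-0.982  0.187 -0.004] yaw -1.759 q [0.26 0.1  1.77 0.   1.27 2.02] F [0.2 0.4 0. ] w 0.4
shift cm [  2.65  -0.45 -18.2 ] turn about tool x -0.001
side rim 116 [656.  110.7  74.5] [649.7 115.3  74.4] -0.159
side handle 154 [720.9 101.7  36.4] [720.8 103.7  37.1] -0.148
side knob 276 [655.1 110.7 280.4] [652.6 113.5 282.2] -0.163
side -handle 255 [471.7 137.1  36. ] [471.8 140.6  37.2] 3.007
knob z pct [281.8 283.1 284.2]
top rim 16 [646.4  97.5  76.1] [642.3  96.8  75. ] -0.437
top handle 53 [725.2  93.8  38.7] [724.3  92.8  37.9] -0.204
top knob 246 [657.9 112.  282.9] [658.  111.2 283.6] -0.133
top -handle 148 [473.8 139.6  38.7] [474.4 140.1  38.8] 2.985
knob z pct [283.6 285.8 287.9]
```

The dish angle holds at about -0.157, against -0.16 for the stand. Next I go over the knob with the fingers shut.

apply_moves(
  increments=[
    {"gripper":0,"delta_pos":[0,-0.09,-2.5],"dr":[0,0,0]},
    {"gripper":0,"delta_pos":[0,-0.09,-2.5],"dr":[0,0,0]},
    {"gripper":0,"delta_pos":[0,-0.09,-2.5],"dr":[0,0,0]},
    {"gripper":0,"delta_pos":[0,-0.09,-2.5],"dr":[0,0,0]},
    {"gripper":0,"delta_pos":[0,-0.09,-2.5],"dr":[0,0,0]},
  ],
)

```text
t: 9.15
ee_pos: [600.4, 121.1, 350.7]
orientation: [-2.121, 0.201, 2.125]
ft_force: [-0.5, 1.0, -0.7]
width: 0.3
```

apply_moves(
  increments=[
    {"gripper":0,"delta_pos":[0,0,-2.5],"dr":[0,0,0]},
    {"gripper":0,"delta_pos":[0,0,-2],"dr":[0,0,0]},
    {"gripper":0,"delta_pos":[0,0,-1.2],"dr":[0,0,0]},
    {"gripper":0,"delta_pos":[0,0,0],"dr":[0,0,0]},
    {"gripper":0,"delta_pos":[0,0,0],"dr":[0,0,0]},
  ],
)

```text
t: 9.57
ee_pos: [655.4, 110.6, 350.3]
orientation: [-2.12, 0.201, 2.125]
ft_force: [-1.0, -0.2, -0.6]
width: 0.5
```

apply_moves(
  increments=[
    {"gripper":0,"delta_pos":[1.5,0,0],"dr":[0,0,0]},
    {"gripper":0,"delta_pos":[1.5,0,0],"dr":[0,0,0]},
    {"gripper":0,"delta_pos":[1,0,0],"dr":[0,0,0]},
    {"gripper":0,"delta_pos":[1,0,0],"dr":[0,0,0]},
    {"gripper":0,"delta_pos":[0.5,0,0],"dr":[0,0,0]},
  ],
)

```text
t: 9.98
ee_pos: [654.9, 110.9, 295.2]
orientation: [-2.121, 0.201, 2.125]
ft_force: [0.2, -0.5, -0.0]
width: 0.6
```

```bash
python3 - <<'E'
from h import *
plan(657,111.5,246,-1.758)
E
```

```text
t 9.98 p [654.9 110.9 295.2] tool x [-0.002 -0.    -1.   ] y [-0.187 -0.982  0.001] z [-0.982  0.187  0.002] yaw -1.759 q [0.15 0.42 1.48 0.   1.25 1.91] F [ 0.2 -0.5 -0. ] w 0.6
shift cm [ 4.92 -0.1  -0.21] turn about tool x -0.001
```

Now slowly down, 2–3 mm per row.

apply_moves(
  increments=[
    {"gripper":0,"delta_pos":[0.3,-0.05,-0.1],"dr":[0,0,0]},
    {"gripper":0,"delta_pos":[0.2,0,-0.1],"dr":[0,0,0]},
    {"gripper":0,"delta_pos":[0.2,0,0],"dr":[0,0,0]},
    {"gripper":0,"delta_pos":[0.2,0,0],"dr":[0,0,0]},
    {"gripper":0,"delta_pos":[0.2,0,0],"dr":[0,0,0]},
  ],
)

```text
t: 10.4
ee_pos: [658.3, 111.1, 286.3]
orientation: [-2.123, 0.2, 2.122]
ft_force: [-2.0, 0.8, 3.4]
width: 0.5
```

apply_moves(
  increments=[
    {"gripper":0,"delta_pos":[0.3,0,0],"dr":[0,0,0]},
    {"gripper":0,"delta_pos":[0.3,0,0],"dr":[0,0,0]},
    {"gripper":0,"delta_pos":[0.3,0,0],"dr":[0,0,0]},
    {"gripper":0,"delta_pos":[0.3,0,0],"dr":[0,0,0]},
    {"gripper":0,"delta_pos":[0.3,0,0],"dr":[0,0,0]},
  ],
)

```text
t: 10.82
ee_pos: [658.3, 111.1, 270.4]
orientation: [-2.123, 0.2, 2.122]
ft_force: [-1.2, 0.8, 2.3]
width: 0.2
```

apply_moves(
  increments=[
    {"gripper":0,"delta_pos":[0.3,0,0],"dr":[0,0,0]},
    {"gripper":0,"delta_pos":[0.3,0,0],"dr":[0,0,0]},
    {"gripper":0,"delta_pos":[0.3,0,0],"dr":[0,0,0]},
    {"gripper":0,"delta_pos":[0.3,0,0],"dr":[0,0,0]},
    {"gripper":0,"delta_pos":[0.2,0,0],"dr":[0,0,0]},
  ],
)

```text
t: 11.23
ee_pos: [658.3, 111.1, 256.3]
orientation: [-2.123, 0.2, 2.122]
ft_force: [-1.0, 1.9, 2.6]
width: 0.5
```

apply_moves(
  increments=[
    {"gripper":0,"delta_pos":[0.1,0,0],"dr":[0,0,0]},
    {"gripper":0,"delta_pos":[0.1,0,0],"dr":[0,0,0]},
    {"gripper":0,"delta_pos":[0.1,0,0],"dr":[0,0,0]},
    {"gripper":0,"delta_pos":[0.1,0,0],"dr":[0,0,0]},
    {"gripper":0,"delta_pos":[0.1,0,0],"dr":[0,0,0]},
  ],
)

```text
t: 11.65
ee_pos: [658.3, 111.1, 251.7]
orientation: [-2.123, 0.2, 2.122]
ft_force: [-0.0, 1.9, 3.1]
width: 0.5
```

```bash
python3 - <<'E'
from h import *
plan(657,111.5,246,-1.758)
E
```

```text
t 11.65 p [658.3 111.1 251.7] tool x [ 0.  0. -1.] y [-0.187 -0.982 -0.   ] z [-0.982  0.187 -0.   ] yaw -1.759 q [0.15 0.46 1.51 0.   1.17 1.91] F [-0.   1.9  3.1] w 0.5
shift cm [ 0.57 -0.02  0.14] turn about tool x -0.001
```

apply_moves(
  increments=[
    {"gripper":0,"delta_pos":[0.1,0,0],"dr":[0,0,0]},
    {"gripper":0,"delta_pos":[0.1,0,0],"dr":[0,0,0]},
    {"gripper":0,"delta_pos":[0.1,0,0],"dr":[0,0,0]},
    {"gripper":0,"delta_pos":[0.05,0,0],"dr":[0,0,0]},
    {"gripper":0,"delta_pos":[0.05,0,0],"dr":[0,0,0]},
  ],
)

```text
t: 12.07
ee_pos: [658.3, 111.0, 247.7]
orientation: [-2.123, 0.2, 2.122]
ft_force: [1.7, 2.3, 2.4]
width: 0.6
```

apply_moves(
  increments=[
    {"gripper":0,"delta_pos":[0.05,0,0],"dr":[0,0,0]},
    {"gripper":0,"delta_pos":[0.05,0,0],"dr":[0,0,0]},
    {"gripper":0,"delta_pos":[0,0,0],"dr":[0,0,0]},
    {"gripper":0,"delta_pos":[0,0,0],"dr":[0,0,0]},
    {"gripper":0,"delta_pos":[0,0,0],"dr":[0,0,0]},
  ],
)

```text
t: 12.48
ee_pos: [658.2, 110.8, 246.6]
orientation: [-2.123, 0.201, 2.123]
ft_force: [2.2, 1.0, 2.2]
width: 0.4
```

apply_moves(
  increments=[
    {"gripper":0,"delta_pos":[0.04,0,0],"dr":[0,0,0]},
    {"gripper":0,"delta_pos":[0.03,0,0],"dr":[0,0,0]},
    {"gripper":0,"delta_pos":[0.03,0,0],"dr":[0,0,0]},
    {"gripper":0,"delta_pos":[0,0,0],"dr":[0,0,0]},
    {"gripper":0,"delta_pos":[0,0,0],"dr":[0,0,0]},
  ],
)

```text
t: 12.9
ee_pos: [658.2, 110.8, 246.3]
orientation: [-2.123, 0.201, 2.122]
ft_force: [-0.2, 1.8, 5.3]
width: 0.2
```

```bash
python3 - <<'E'
from h import *
plan(657,111.5,246,-1.758)
img,P,K,R,t=grab("side")
save("side3",cv2.resize(img[110:330,170:390],None,fx=2.7,fy=2.7,interpolation=2))
E
```

```text
t 12.9 p [658.2 110.8 246.3] tool x [ 0. -0. -1.] y [-0.187 -0.982  0.   ] z [-0.982  0.187 -0.   ] yaw -1.759 q [ 0.15  0.47  1.52 -0.    1.16  1.91] F [-0.2  1.8  5.3] w 0.2
shift cm [ 0.03 -0.04  0.13] turn about tool x -0.001
```

View pics/side3.png

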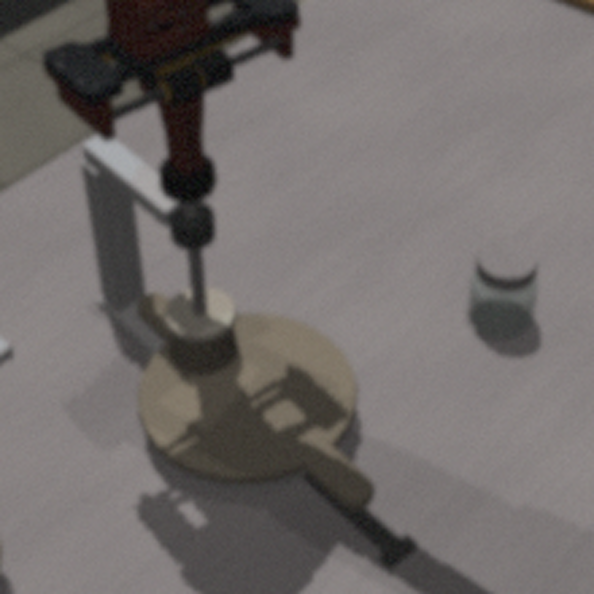

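The foot (200,312) sits on the cup's rim (203,345), and the dish's handle lies along the pointer. The tip stopped at 238.3 mm (0.0567 expected) as the force rose to 5 N. I'll retreat upward.

apply_moves(
  increments=[
    {"gripper":0,"delta_pos":[-0.3,0,0],"dr":[0,0,0]},
    {"gripper":0,"delta_pos":[-1,0,0],"dr":[0,0,0]},
    {"gripper":0,"delta_pos":[-2.5,0,0],"dr":[0,0,0]},
    {"gripper":0,"delta_pos":[-3,0,0],"dr":[0,0,0]},
    {"gripper":0,"delta_pos":[-3,0,0],"dr":[0,0,0]},
  ],
)

```text
t: 13.37
ee_pos: [657.4, 110.6, 344.3]
orientation: [-2.12, 0.202, 2.126]
ft_force: [0.8, 0.9, 0.0]
width: 0.5
```

apply_moves(
  increments=[
    {"gripper":0,"delta_pos":[0,0,2.5],"dr":[0,0,0]},
    {"gripper":0,"delta_pos":[0,0,3],"dr":[0,0,0]},
    {"gripper":0,"delta_pos":[0,0,3],"dr":[0,0,0]},
    {"gripper":0,"delta_pos":[0,0,3],"dr":[0,0,0]},
    {"gripper":0,"delta_pos":[0,0,2],"dr":[0,0,0]},
  ],
)

```text
t: 13.78
ee_pos: [522.8, 136.1, 343.8]
orientation: [-2.121, 0.201, 2.125]
ft_force: [0.3, 0.6, 0.6]
width: 0.5
```

apply_moves(
  increments=[
    {"gripper":0,"delta_pos":[0,0,0],"dr":[0,0,0]},
    {"gripper":0,"delta_pos":[0,0,0],"dr":[0,0,0]},
    {"gripper":0,"delta_pos":[0,0,0],"dr":[0,0,0]},
    {"gripper":0,"delta_pos":[0,0,0],"dr":[0,0,0]},
    {"gripper":0,"delta_pos":[0,0,0],"dr":[0,0,0]},
  ],
)

```text
t: 14.2
ee_pos: [526.5, 136.0, 343.5]
orientation: [-2.122, 0.201, 2.123]
ft_force: [0.1, -0.6, 1.0]
width: 0.5
```

```bash
python3 - <<'E'
from h import *
plan(657,111.5,246,-1.758)
for n in("side","top"):
    img,P,K,R,t=grab(n); x,y,z=P[...,0],P[...,1],P[...,2]; r=np.hypot(x-598,y-120)
    for s,m in(("knob",(np.hypot(x-658,y-112)<30)&(z>225)&(z<255)),("-handle",(r>105)&(r<155)&(x<500)&(z>30)&(z<46)),("+handle",(r>100)&(r<155)&(x>670)&(z>30)&(z<46))):
        q=P[m]
        if len(q)<3: print(n,s,len(q)); continue
        c=(np.nanmin(q,0)+np.nanmax(q,0))/2
        print(n,s,len(q),c.round(1),np.median(q,0).round(1),np.arctan2(c[1]-120,c[0]-598.3).round(3))
E
```

```text
t 14.2 p [526.5 136.  343.5] tool x [-0. -0. -1.] y [-0.188 -0.982  0.   ] z [-0.982  0.188  0.   ] yaw -1.76 q [ 0.23  0.19  1.69 -0.    1.26  1.99] F [ 0.1 -0.6  1. ] w 0.5
shift cm [  9.75  -0.05 -13.28] turn about tool x -0.002
side knob 300 [655.7 110.8 233.1] [651.9 113.7 236.3] -0.16
side -handle 253 [472.3 138.   36. ] [471.2 141.   37.5] 3.0
side +handle 128 [722.4 100.2  36.1] [724.5 105.7  37.2] -0.158
top knob 15 [656.1 121.6 236.5] [653.5 121.3 238.1] 0.027
top -handle 0
top +handle 53 [720.8  91.9  38.7] [725.4  92.5  38.9] -0.226
```

The knob stayed at about 237 mm and the handles still read -0.16 rad, so I'm handing in.

```bash
python3 -c "
from workcell import ctrl
print(ctrl.close_job())"
```

```text
the job is handed in; nothing more can be done
None
```

I turned the dish by its far handle, with the jaws loose around it, through about 1.83 rad until the cup stood under the gauge foot. I then pressed the knob down with the fingers shut until the foot met the rim, backed off clear, and handed the job in at about 14 s.

- **Alignment:** before lowering, the side camera put the rim centre at (656.0, 110.7) mm and the foot at about (656.5, 110.1) mm. Afterwards the side camera read the dish's axis at about -0.15 rad, against about -0.16 rad for the stand.
- **Gauge:** the fingertip stopped at 238.3 mm as the force rose to about 5 N, which gives a reading of about 0.0567 m. After I backed off, the cameras put the knob at about 236–238 mm, consistent with that.
- **Disagreements:** the top camera read the gauge-side handle at about -0.2 rad, both before and after lowering. That handle is partly hidden there, so I trusted the side camera and, before lowering, the top view's unhidden far handle (-0.157 rad). The knob first measured about 284 mm high rather than 295 mm, so the gauge seems to have started about 10 mm down.
- **Bowl and jar:** the jar looked unmoved in the pictures. I did not re-measure either one, but the arm stayed clear of the jar and never went near the bowl.

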